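# Put the sharpening stone away in its case

## Task

Put the blue sharpening stone away in its dark wooden case: slide it endways, lying flat, off the loading board and through the mouth until it is all the way in against the back wall, then slide the red keeper fully shut across the mouth so the stone is locked in. Leave the other tools on the bench where they are.

Things in the scene. Friction and masses are not known exactly. Their poses are not given: they have to be found in the camera images.
- stone_center (a point): centre of the sharpening stone, a rigid bar 150 mm long (its x), 50 mm wide (its y), 24 mm thick (its z), blue with a thin white lower layer, about 0.35 to 0.6 kg, lying flat on the bench at the start. Either end may go in first
- case: wooden storage case fixed to the bench, dark brown with a lighter roof. Origin: at bench level below the centre of its mouth; x points level into the case, y across, z up. Its floor and the loading board in front are one level, 12 mm above the bench; the board is 86 mm wide, from x = -185 mm to the mouth at x = 0. Outside: 78 mm wide, roof top 48 mm above the bench
- load_spot (a point): point on the top of the loading board, on its centre line, at x = -100 mm in the case's frame: a good place for the middle of the stone, clear of guides on both sides. Two fixed brass guides 18 mm high on the board narrow from about 76 mm apart at x = -57 mm to 52 mm at x = -17 mm and lead into the mouth; axes as the case's
- home_spot (a point): where the stone's centre must be when fully home: x = 71 mm, y = 0, 24 mm above the bench in the case's frame; axes as the case's. The case is 54 mm wide, 28 mm high and 146 mm deep inside, the back wall rigid at x = 146 mm, so a stone fully home still stands out 4 mm from the mouth
- keeper (a joint): position (m) of the red keeper, which slides across the mouth along the case's y: 0 = shut, at its stop; up to 0.075 = drawn out towards the case's +y. Starts open, stays where left, takes about 2 N to slide. Its plate, 62 mm wide, 6 mm thick, runs between x = -13 and -7 mm in the case's frame, so it passes only when the stone is within 3 mm of the back wall
- keeper_tab (a point): centre of the keeper's upright red push tab, 14 mm wide along the case's y, 16 mm along the case's x, its centre 55 mm above the bench (it spans 40 to 70 mm). It moves with the keeper: in the case's frame it is at x = -10 mm, y = keeper position. Push it towards the case's -y to shut
- strop: a honing strop: pale wooden board 170 x 55 x 18 mm with a 3 mm brown-red leather top, loose bystander; origin at the centre of its underside
- plane: a small metal block plane, 150 x 50 mm, 50 mm high, dark steel with brass cap and wooden knob, loose bystander; origin at the centre of its underside
- oil: brown honing-oil bottle, 52 mm across, 130 mm tall, loose bystander; origin at the centre of its underside
- wax: flat yellow wax tin, 84 mm across, 40 mm tall, loose bystander; origin at the centre of its underside
- mallet: wooden mallet standing on its head (70 x 130 x 90 mm), handle upright to 240 mm, loose bystander; origin at the centre of its underside
- chisel: chisel lying flat, 255 mm long, wooden handle 26 mm thick, loose bystander; origin at bench level near its middle
- square: joiner's try square lying flat, wooden stock 110 mm, steel blade 170 mm, loose bystander; origin under the middle of the stock
- stone: the same stone; origin at the centre of its underside, 12 mm below its centre
There are look-alikes about, which are no part of the job. What is meant by the stone is not turquoise, and is the smaller of those in its own colour.

How it is judged:
On the way, in this order (a step that is already met when the one before it is completed fails the run):
1. the stone is fully home in the case (x of stone_center in the frame of case between 0.0665 and 0.075 m and y of stone_center in the frame of case between -0.006 and 0.006 m and z of stone_center in the frame of case between 0.018 and 0.031 m and angle between the x axis of stone_center and the x axis of case, either way round below 0.06 rad), for 0.2 s.
2. the keeper is shut (value of joint keeper below 0.005 m), for 0.2 s.
At the end, for the whole second after the job is handed in: The stone lies flat inside the case, within 4.5 mm of touching the back wall, centred to 6 mm and in line with the case to 0.06 rad, at rest, and the keeper is within 5 mm of its shut stop (all of step 1 and value of joint keeper below 0.005 m and linear speed of stone below 0.01 m/s).
It fails at once if another tool on the bench (strop, plane, oil, wax, mallet, chisel or square) is moved by more than 30 mm (distance of any of strop, plane, oil, wax, mallet, chisel, square from where it was at the start of the episode above 0.03 m).
It also fails if it takes over 61 s, if anything falls off the work surface, if the arm or the gripper's body presses on something with over 40 N, if the wrist force passes 120 N, or if a joint passes its speed limit or range.

## Robot

A 7-joint arm with a two-finger parallel gripper is mounted at the origin on the work surface. World frame = base frame: x ahead of the robot, y to its left, z up, the work surface at z = 0. Lengths are in m, angles in rad, forces in N, time in s.
With the tool pointing down it reaches from about 0.4 to 0.9 m from the base axis. Payload 5.5 kg.
Tool frame: the origin (TCP) lies midway between the tips of the shut fingers; the grasp point (between the pads) lies 19 mm behind it (manip.grip_depth is the distance from the TCP to the grasp point, in m); z points along the fingers, x is the direction in which the jaws open and shut, and the axes are right-handed (so a half turn about z gives the same grasp; the last joint's range is limited). The gripper opens to 92 mm and grips with 3 to 60 N. Pads are 19 mm wide; open, the fingers measure 130 mm over their backs; the gripper's body (75 mm by 190 mm) begins 47 mm behind the grasp point.
Start: joints at [1.481, 0.501, -0.427, 1.55, 0.221, 1.138, -0.21], TCP at [0.225, -0.61, 0.227] pointing down, gripper open.
Joint ranges: [-2.88, 2.88], [-0.31, 2.03], [-1.54, 1.56], [0.2, 2.42], [-1.41, 4.55], [0.19, 2.02], [-2.57, 2.57]. Speed limits (rad/s): [2.57, 2.57, 3.14, 3.14, 3.14, 3.14, 3.14].

## Interface

Orientations are given as a unit quaternion [x, y, z, w].
In Python, from bench import manip, effector, viewer gives the robot as it stands. Calls block until the motion is done:
- manip.move_pose(position, orientation): joint-space move of the TCP to a pose.
- manip.servo_line(position, ori=None, vel=0.15): straight line of the TCP; ori=None keeps the orientation; vel is the mean speed in m/s.
- manip.movej(angles): joint-space move.
- effector.open_jaws() and effector.close(f_grip=None): open the fingers fully, or close them until they stop; f_grip is the grip in N (None keeps the last).
- manip.sleep(seconds).
- manip.solve_ik(position, orientation): joint angles nearest the present ones, or None.
- viewer.get_image(name): name is "scene" or "top" or "wrist"; returns the picture (480x640x3 uint8, red, green, blue); there is no depth.
- viewer.get_calibration(name): a dict with "vfov" (degrees; the focal length in pixels is half the picture's height over the tangent of half this angle, whatever the lens; pixels are square), "cx", "cy" (the principal point, pixels), "dist_coeffs" ([k1, k2, p1, p2, k3] as OpenCV has them; the pictures are not rectified), "eye" and "attitude" of the camera in the world. Camera axes: x right, y down, z forward; pixel columns grow to the right and rows downward; lengths in m; the calibration is good to about 2 mm. A picture is of the moment at which its call begins: read the wrist's pose just before it. get_calibration takes no time and is no camera call; for the wrist camera it gives the pose at the moment of the call.
A pose or a line that the arm cannot do raises manip.PlanningError and nothing moves.
- manip.hand_in(): hands the job in, once; it reports no verdict.
Readings, each from a call of its own:
- manip.current_clock(): time.
- manip.current_q(): joint angles.
- manip.current_joint_velocities(): joint speeds.
- manip.current_tau(): joint torques, N m.
- manip.current_tool_pos(): TCP position.
- manip.current_tcp_rot(): TCP orientation.
- manip.current_force(): force on the tool from outside, world axes, zero at the start.
- manip.current_wrist_torque(): the same for the moment, N m.
- manip.current_finger_gap(): finger opening in m.
Only numpy, scipy, OpenCV 4.12 (cv2) and the standard library are available. Lean on these libraries where they do the work, as an engineer would, in place of code of your own. Each camera call takes 0.05 s, during which the arm holds its last target.

## Working session

There is one attempt and no reset: what is moved stays moved. The work goes in short steps, each a Python script; the robot and the scene stay as the last script left them, time stands still between calls to the robot, and variables do not carry over. Pictures are saved under pics/ and viewed, and the job is handed in when it is done.

```bash
mkdir -p pics; ls
python3 - <<'E'
from bench import manip, effector, viewer
import cv2
for n in ("scene","top","wrist"):
    c=viewer.get_calibration(n); print(n,c)
    cv2.imwrite(f"pics/{n}0.png",viewer.get_image(n)[:,:,::-1])
print(manip.current_clock(),manip.current_tcp_rot(),manip.current_force())
E
```

```text
pics
scene {'vfov': 57.20507632480964, 'cx': 322.3912165556873, 'cy': 238.49609019949227, 'dist_coeffs': array([-0.10062612,  0.        ,  0.        ,  0.        ,  0.        ]), 'eye': array([ 1.03232927, -0.57914296,  0.94259557]), 'attitude': array([ 0.87253112,  0.33446182, -0.12175031, -0.33466641])}
top {'vfov': 52.0919723420901, 'cx': 329.0593057970427, 'cy': 242.49708017549204, 'dist_coeffs': array([-0.07530749,  0.        ,  0.        ,  0.        ,  0.        ]), 'eye': array([0.24539631, 0.01747629, 1.3454377 ]), 'attitude': array([-0.66814241,  0.7358482 , -0.0802628 ,  0.07530628])}
wrist {'vfov': 59.33767422933923, 'cx': 321.67458247192127, 'cy': 230.63379126524566, 'dist_coeffs': array([-0.00302498,  0.        ,  0.        ,  0.        ,  0.        ]), 'eye': array([ 0.30017635, -0.58071969,  0.38491616]), 'attitude': array([ 0.8105004 , -0.56552755, -0.08865118,  0.12413162])}
0.15 [ 8.20239137e-01 -5.72020291e-01 -5.83819920e-04 -4.51396626e-04] [ 0.72288355 -0.63953332 -0.19459736]
```

View pics/top0.png

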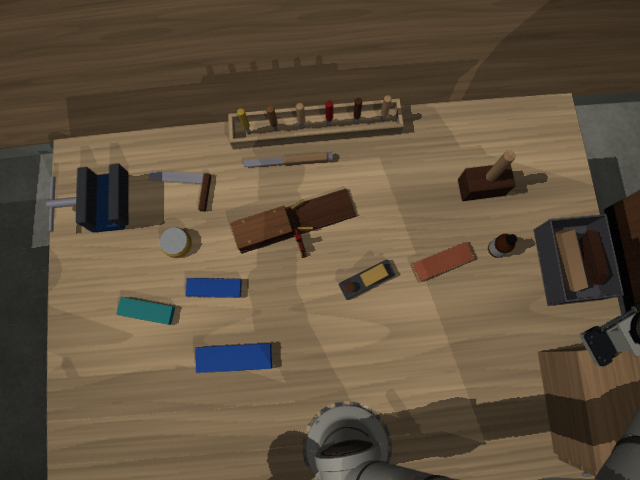

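View pics/scene0.png

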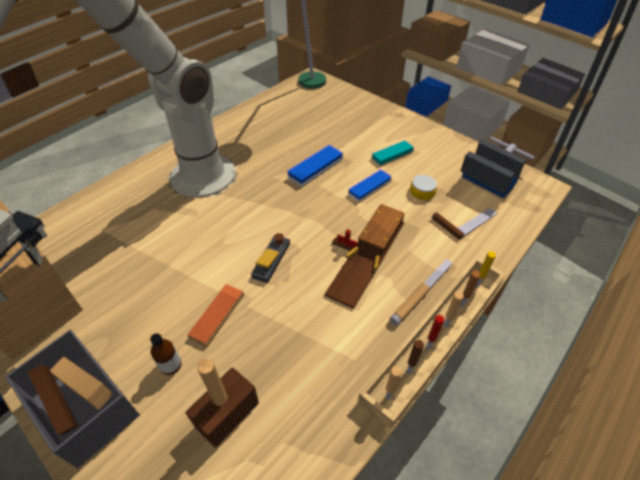

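View pics/wrist0.png

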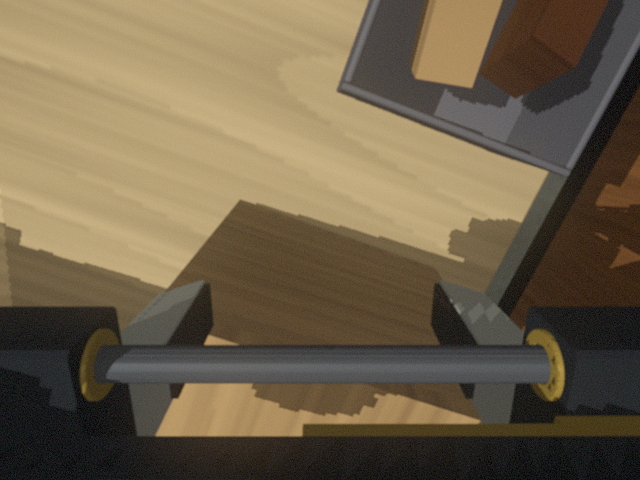

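The top view shows three candidates: small blue bar (213,288), large blue bar (234,357) and turquoise bar (146,310). By the description I choose the small blue one at (213,288). Next come close crops of it and the case.

Run:
```python
import cv2
a=cv2.imread("pics/top0.png")
cv2.imwrite("pics/c1.png",cv2.resize(a[270:380,110:290],None,fx=4.4,fy=4.4,interpolation=cv2.INTER_CUBIC))
cv2.imwrite("pics/c2.png",cv2.resize(a[180:265,222:365],None,fx=5.5,fy=5.5,interpolation=cv2.INTER_CUBIC))
```

```text
(no output)
```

View pics/c1.png

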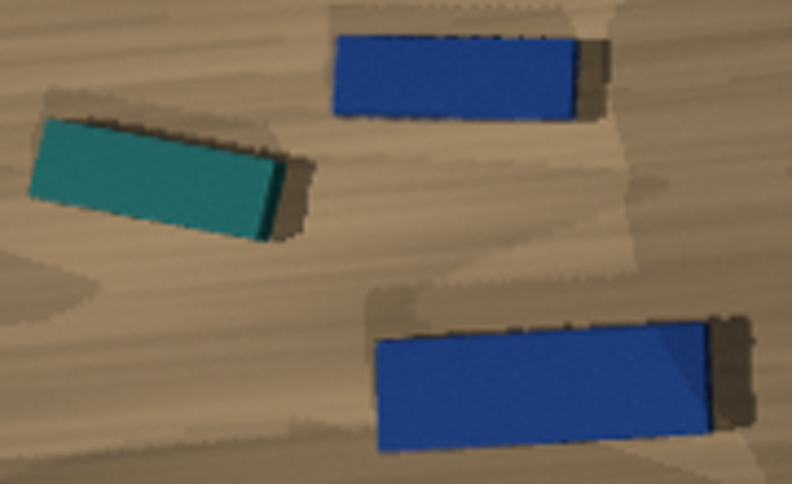

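View pics/c2.png

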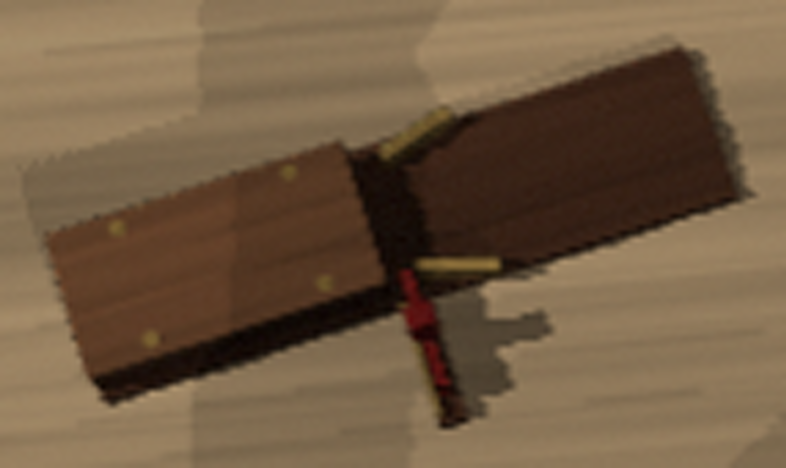

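```bash
cat > h.py <<'E'
from bench import manip, effector, viewer
import cv2, numpy as np
from scipy.spatial.transform import Rotation as R
def proj(uv,z,c):
    f=240/np.tan(np.radians(c["vfov"])/2)
    K=np.array([[f,0,c["cx"]],[0,f,c["cy"]],[0,0,1]])
    p=cv2.undistortPoints(np.array(uv,float).reshape(-1,1,2),K,np.array(c["dist_coeffs"])).reshape(-1,2)
    d=R.from_quat(c["attitude"]).apply(np.c_[p,np.ones(len(p))])
    e=np.array(c["eye"]); z=np.broadcast_to(z,(len(p),))
    return e+d*((z-e[2])/d[:,2])[:,None]
def pix(X,c):
    f=240/np.tan(np.radians(c["vfov"])/2)
    K=np.array([[f,0,c["cx"]],[0,f,c["cy"]],[0,0,1]])
    r=R.from_quat(c["attitude"]).inv(); 
    return cv2.projectPoints(np.array(X,float).reshape(-1,1,3),r.as_rotvec(),r.apply(-np.array(c["eye"])),K,np.array(c["dist_coeffs"]))[0].reshape(-1,2)
def crop(p,s,o): return (np.array(p,float)+.5)/s-.5+np.array(o)
def downq(yaw): # tool x axis at yaw, z down
    return (R.from_euler('z',yaw)*R.from_euler('x',np.pi)).as_quat()
def save(name,n="wrist"):
    c=viewer.get_calibration(n); im=viewer.get_image(n)
    cv2.imwrite(f"pics/{name}.png",im[:,:,::-1]); 
    import pickle; pickle.dump(c,open(f"pics/{name}.pkl","wb"))
    return im,c
E
python3 - <<'E'
from h import *
c=viewer.get_calibration("top")
s=proj(crop([(338,36),(576,39),(574,120),(333,115)],4.4,(110,270)),.024,c)
print(s.round(4),s.mean(0))
d=s[1]-s[0];print(np.linalg.norm(s[1]-s[0]),np.linalg.norm(s[3]-s[0]),np.degrees(np.arctan2(d[1],d[0])))
r=proj(crop([(48,235),(340,143),(385,283),(100,375)],5.5,(222,180)),.048,c)
b=proj(crop([(683,48),(745,196)],5.5,(222,180)),.012,c)
print(r.round(4),b.round(4))
mo=(r[1]+r[2])/2;bk=(r[0]+r[3])/2;be=b.mean(0)
print("mouth",mo,"board end",be,np.linalg.norm(bk-mo),np.linalg.norm((mo-be)[:2]))
for d in (bk-mo,mo-be,bk-be): print(np.degrees(np.arctan2(d[1],d[0])))
print(np.linalg.norm(r[1]-r[2]),np.linalg.norm(b[1]-b[0]))
for y in range(0,360,15):
    q=None
E
```

```text
[[0.4799 0.3916 0.024 ]
 [0.4641 0.2433 0.024 ]
 [0.4141 0.2475 0.024 ]
 [0.431  0.3965 0.024 ]] [0.44726682 0.31972222 0.024     ]
0.1490810701796502 0.04921669826940892 -96.100414661791
[[0.618  0.2584 0.048 ]
 [0.6514 0.1095 0.048 ]
 [0.5771 0.0927 0.048 ]
 [0.5442 0.2364 0.048 ]] [[ 0.6966 -0.0691  0.012 ]
 [ 0.6142 -0.0925  0.012 ]]
mouth [0.61421081 0.10113912 0.048     ] board end [ 0.65542292 -0.08081091  0.012     ] 0.14999492753345706 0.18655897997565948
102.7549036551777
102.76228772139231
102.75899679993258
0.07619245950430716 0.08568819549695174
```

Crop: the small blue bar spans (338,36)-(576,120), against the larger blue (376,325)-(710,450) and the turquoise (30,118)-(280,240). It measures 149x49 mm, so it is the stone. In the case crop, the roof corners are at (48,235), (340,143), (385,283), (100,375) and the board end at (683,48)/(745,196). I'll move above the stone and take a wrist picture.

Run:
```python
from h import *
T=R.from_quat(manip.current_tcp_rot()); c=viewer.get_calibration("wrist")
off=T.inv().apply(np.array(c["eye"])-manip.current_tool_pos()); print("cam off tool",off)
S=np.array([.4473,.3197]); a=np.radians(83.9)
ax=np.array([np.cos(a),np.sin(a)])
g=S-ax*.045
for yaw in (-6.1,173.9):
    q=downq(np.radians(yaw)); 
    for z in (.17,.005): print(yaw,z,manip.solve_ik([*g,z],q))
    C=np.array([.6142,.1010]);cx=np.array([np.cos(np.radians(102.76)),np.sin(np.radians(102.76))])
    for d in (-.145,-.07): print(' place',manip.solve_ik([*(C+cx*d),.02],downq(np.radians(yaw+18.86))))
    print(' camera dir', R.from_quat(q).apply(off))
```

```text
cam off tool [-0.00097777 -0.08107471 -0.15911636]
-6.1 0.17 [ 0.34788433  0.68480576 -1.29782572  1.91099361  0.73541483  1.1382382
 -1.34503116]
-6.1 0.005 [ 0.23875053  0.96995442 -1.14588468  1.99189072  1.10587104  0.99866855
 -1.58710784]
 place [ 0.5885963   0.89222727 -0.83735223  1.67018348  0.79011707  0.95103253
 -0.32742281]
 place [ 0.49223713  0.87477312 -0.84739101  1.71602724  0.79798507  0.93301374
 -0.46122072]
 camera dir [0.0076431  0.08071957 0.15911636]
173.9 0.17 [ 0.34788433  0.68480576 -1.29782572  1.91099361  0.73541483  1.1382382
  1.79656149]
173.9 0.005 [ 0.31216794  1.13297828 -1.30933452  1.99017477  1.24877487  1.17400685
  1.48088732]
 place [-0.57935409  0.93135907  0.90175247  1.71372718 -0.88054562  0.95497997
 -2.24134117]
 place [-0.70842536  0.9094734   0.9018395   1.75976886 -0.8804752   0.93218414
 -2.34165689]
 camera dir [-0.0076431  -0.08071957  0.15911636]
```

Run:
```python
from h import *
p=manip.current_tool_pos()
manip.servo_line([p[0],p[1],.34],vel=.25)
C=np.array([.6142,.1010]);cx=np.array([np.cos(np.radians(102.76)),np.sin(np.radians(102.76))])
manip.move_pose([*(C-.12*cx),.30],downq(np.radians(12.76)))
print(manip.current_clock(),manip.current_tool_pos())
manip.sleep(.2)
im,c=save("w1"); print(c)
```

```text
3.3167 [ 0.64080722 -0.01773894  0.29983539]
{'vfov': 59.33767422933923, 'cx': 321.67458247192127, 'cy': 230.63379126524566, 'dist_coeffs': array([-0.00302498,  0.        ,  0.        ,  0.        ,  0.        ]), 'eye': array([0.62136311, 0.06389226, 0.45907926]), 'attitude': array([0.98235791, 0.10870657, 0.01690432, 0.15122851])}
```

View pics/w1.png

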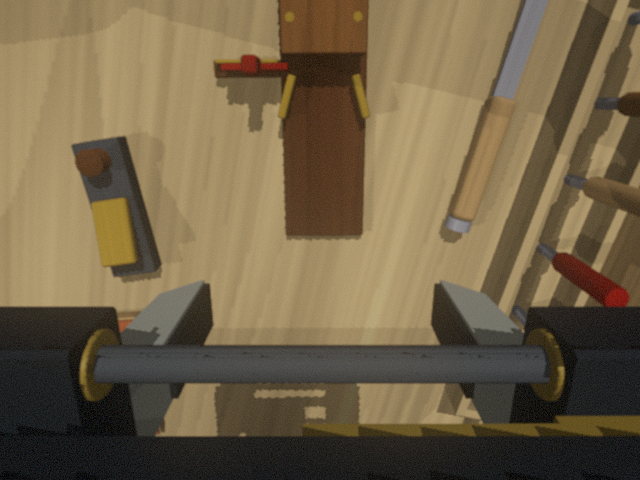

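Run:
```python
import cv2
a=cv2.imread("pics/w1.png")
cv2.imwrite("pics/c3.png",cv2.resize(a[0:125,205:385],None,fx=4.4,fy=4.4,interpolation=cv2.INTER_CUBIC))
cv2.imwrite("pics/c4.png",cv2.resize(a[200:245,270:380],None,fx=6,fy=6,interpolation=cv2.INTER_CUBIC))
```

```text
(no output)
```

View pics/c3.png

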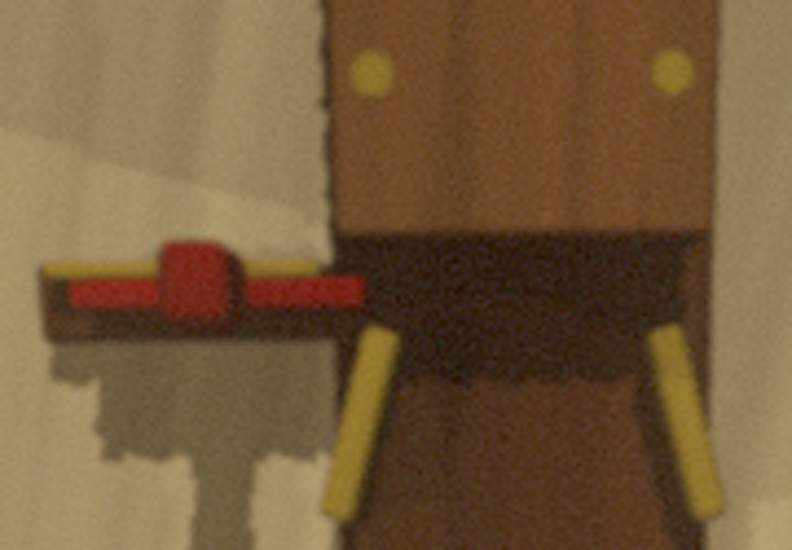

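View pics/c4.png

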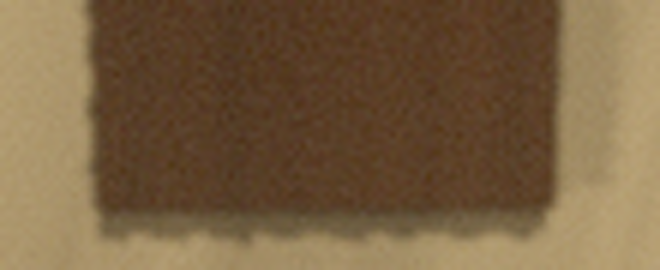

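Run:
```python
from h import *; import pickle
c=pickle.load(open("pics/w1.pkl","rb"))
r=proj(crop([(333,233),(712,233)],4.4,(205,0)),.048,c)
b=proj(crop([(98,207),(553,207)],6,(270,200)),.012,c)
g=proj(crop([(399,334),(649,332)],4.4,(205,0)),.030,c)
t=proj(crop([(195,281)],4.4,(205,0)),.07,c)
print(r.round(4),b.round(4),np.linalg.norm(r[1]-r[0]),np.linalg.norm(b[1]-b[0]))
m=r.mean(0);e=b.mean(0);d=(m-e)[:2];print(m,e,np.linalg.norm(d),np.degrees(np.arctan2(d[1],d[0])))
for ang in(102.0,102.4,102.76):
  a=np.radians(ang);X=np.array([np.cos(a),np.sin(a)]);Y=np.array([-X[1],X[0]])
  for n,p in(("roof",r),("board",b),("guide",g),("tab",t)): 
    v=(p[:,:2]-np.array([.6142,.1010])); print(ang,n,(v@X).round(4),(v@Y).round(4))
```

```text
[[0.5765 0.0938 0.048 ]
 [0.6524 0.1108 0.048 ]] [[ 0.6143 -0.0863  0.012 ]
 [ 0.6969 -0.0678  0.012 ]] 0.07780181669308725 0.0846028953329284
[0.61445992 0.10230255 0.048     ] [ 0.65558006 -0.077083    0.012     ] 0.18403815161801745 102.91073088767335
102.0 roof [0.0008 0.0017] [ 0.0384 -0.0394]
102.0 board [-0.1833 -0.1823] [ 0.0388 -0.0457]
102.0 guide [-0.0177 -0.0167] [ 0.026  -0.0283]
102.0 tab [-0.0103] [0.0635]
102.4 roof [0.0011 0.0014] [ 0.0384 -0.0394]
102.4 board [-0.183  -0.1826] [ 0.0401 -0.0445]
102.4 guide [-0.0175 -0.0169] [ 0.0262 -0.0282]
102.4 tab [-0.0098] [0.0636]
102.76 roof [0.0013 0.0011] [ 0.0384 -0.0394]
102.76 board [-0.1827 -0.1829] [ 0.0413 -0.0433]
102.76 guide [-0.0174 -0.0171] [ 0.0263 -0.0281]
102.76 tab [-0.0094] [0.0637]
```

w1 shows the case with roof mouth corners at about (281,53)/(367,53) and board end corners at about (286,234)/(362,234). The red tab is at (249,64), and the guides' inner tips are at (295,76)/(352,75). This agrees with the top view: mouth at about (0.6147, 0.1019), yaw 102.8°, keeper about 64 mm open. I'll hover over the stone next.

Run:
```python
from h import *
S=np.array([.4473,.3197]); a=np.radians(83.9)
ax=np.array([np.cos(a),np.sin(a)])
manip.move_pose([*(S-ax*.045),.13],downq(np.radians(-6.1)))
manip.sleep(.2)
print(manip.current_clock(),manip.current_tool_pos())
im,c=save("w2")
```

```text
5.2167 [0.44352073 0.27443041 0.13025024]
```

View pics/w2.png

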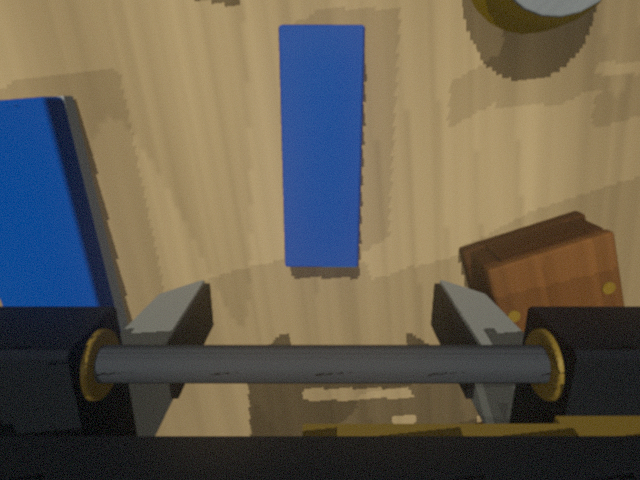

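w2 shows the small blue stone with corners (280,25), (364,25), (360,267), (286,265), straight between the open fingers. The larger blue bar is off to the left at (50,200).

Run:
```python
from h import *; import pickle
c=pickle.load(open("pics/w2.pkl","rb"))
s=proj([(280,25),(364,25),(359.5,267),(286,265.5)],.024,c);print(s.round(4),s.mean(0))
for z in (.024,):
  print(np.linalg.norm(s[1]-s[0]),np.linalg.norm(s[2]-s[1]))
d=(s[0]+s[1]-s[2]-s[3]);print(np.degrees(np.arctan2(d[1],d[0])))
print(pix([[*manip.current_tool_pos()[:2],.024]],c))
```

```text
[[0.4317 0.3989 0.024 ]
 [0.4795 0.3937 0.024 ]
 [0.4647 0.245  0.024 ]
 [0.4152 0.2515 0.024 ]] [0.44778313 0.32227895 0.024     ]
0.04811769422024034 0.14938929765971437
83.95588392128296
[[323.51973598 229.02815658]]
```

Run:
```python
from h import *
S=np.array([.4476,.3212]); a=np.radians(83.95)
ax=np.array([np.cos(a),np.sin(a)]); g=S-ax*.045
q=downq(np.radians(-6.05))
manip.servo_line([*g,.006],ori=q,vel=.12)
print(manip.current_tool_pos(),manip.current_force())
effector.close(f_grip=35)
print(manip.current_finger_gap(),manip.current_force(),manip.current_clock())
manip.servo_line([*g,.07],vel=.12)
print(manip.current_finger_gap(),manip.current_force(),manip.current_wrist_torque())
C=np.array([.6147,.1019]);A=np.radians(102.76);cx=np.array([np.cos(A),np.sin(A)])
manip.move_pose([*(C-cx*.155),.07],downq(A-np.pi/2))
manip.sleep(.2)
save("w3");save("s3","scene"); print(manip.current_finger_gap(),manip.current_tool_pos(),manip.current_clock())
```

```text
[0.44334239 0.27691445 0.00665295] [-0.1013509   0.4391584   0.48219882]
0.04991237748006703 [ 1.70301554 -0.5437403   1.42007875] 7.1917
0.04977210918287329 [-0.09084278 -0.66038766 -3.83136851] [-0.2765847  -0.07801642  0.01111243]
0.04967393075196829 [ 0.64889728 -0.0481612   0.07019307] 9.6083
```

View pics/w3.png

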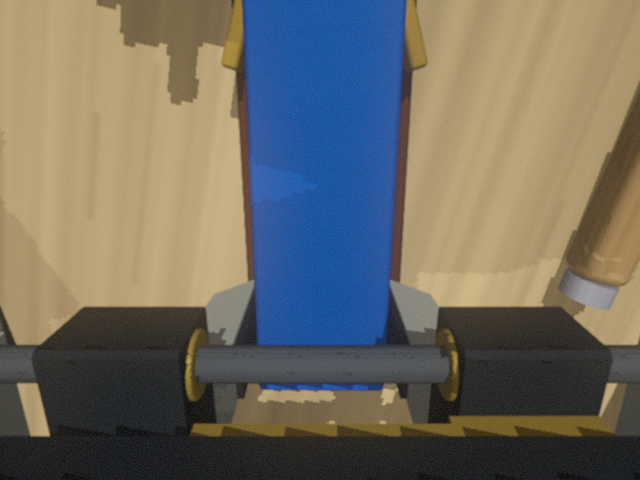

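View pics/s3.png

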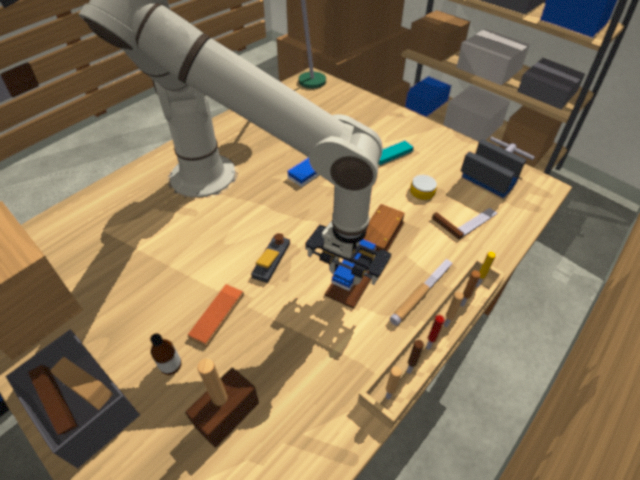

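w3 shows the stone gripped square over the board, edges at columns 250 and 400, between the guides (232,50) and (417,50). I'll set it down, regrip lightly and slide it in, checking forces.

Run:
```python
from h import *
C=np.array([.6147,.1019]);A=np.radians(102.76);cx=np.array([np.cos(A),np.sin(A)]);cy=np.array([-cx[1],cx[0]])
def rel():
    p=manip.current_tool_pos()[:2]-C; f=manip.current_force()
    return "x %.4f y %.4f z %.4f f %s gap %.4f t %.2f"%(p@cx,p@cy,manip.current_tool_pos()[2],[round(float(v),1) for v in (f[:2]@cx,f[:2]@cy,f[2])],manip.current_finger_gap(),manip.current_clock())
manip.servo_line([*(C-cx*.155),.0205],vel=.08); print(rel())
effector.open_jaws(); effector.close(f_grip=10); print(rel())
for x in (-.130,-.115,-.10,-.085,-.072):
    manip.servo_line([*(C+cx*x),.0205],vel=.06); print(rel())
    f=manip.current_force()
    if abs(f[:2]@cx)>15: break
save("w4");save("s4","scene")
```

```text
x -0.1548 y -0.0003 z 0.0205 f [-0.9, -0.0, -4.2] gap 0.0495 t 10.38
x -0.1550 y -0.0001 z 0.0205 f [-0.1, -0.0, -0.1] gap 0.0501 t 11.95
x -0.1275 y 0.0002 z 0.0205 f [2.3, -0.1, -1.5] gap 0.0499 t 12.52
x -0.1137 y 0.0000 z 0.0205 f [2.9, 0.3, -1.0] gap 0.0498 t 12.92
x -0.0985 y 0.0001 z 0.0205 f [2.9, 0.5, 0.0] gap 0.0498 t 13.32
x -0.0835 y 0.0001 z 0.0205 f [2.4, 0.3, 0.3] gap 0.0499 t 13.72
x -0.0708 y 0.0000 z 0.0205 f [2.7, 0.3, 0.4] gap 0.0500 t 14.08
```

View pics/w4.png

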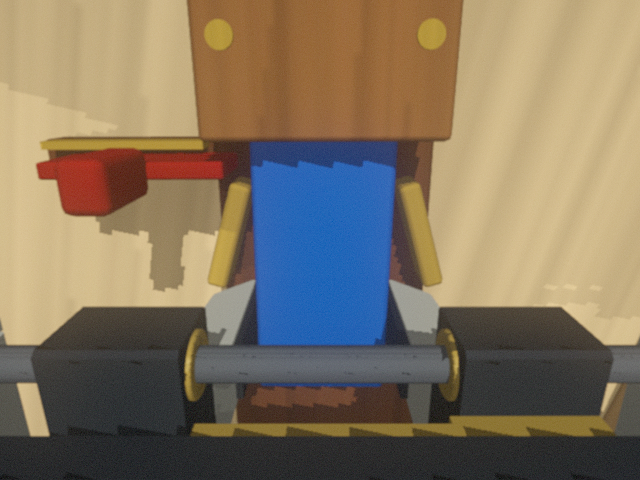

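w4 shows the stone's front already inside the mouth (top edge at row 140, columns 250–397), centred between the guides. I'll release, go behind the stone and push with shut fingers.

```bash
cat >> h.py <<'E'
C=np.array([.6147,.1019]);A=np.radians(102.76);cx=np.array([np.cos(A),np.sin(A)]);cy=np.array([-cx[1],cx[0]])
def fl():
    f=manip.current_force(); return np.array([f[:2]@cx,f[:2]@cy,f[2]])
def rel():
    p=manip.current_tool_pos()[:2]-C
    return "x %.4f y %.4f z %.4f f %s gap %.4f t %.2f"%(p@cx,p@cy,manip.current_tool_pos()[2],fl().round(1),manip.current_finger_gap(),manip.current_clock())
def W(x,y,z): return [*(C+cx*x+cy*y),z]
E
python3 - <<'E'
from h import *
effector.open_jaws()
manip.servo_line(W(-.072,0,.085),vel=.15)
manip.servo_line(W(-.130,0,.085),vel=.15)
effector.close(f_grip=20); print(rel())
manip.servo_line(W(-.130,0,.023),vel=.12); print(rel())
for x in (-.10,-.08,-.06,-.045,-.035,-.028,-.023):
    manip.servo_line(W(x,0,.023),vel=.06); print(rel())
    if fl()[0]<-15 or abs(fl()[0])>20: break
save("w5");
E
```

```text
x -0.1300 y 0.0000 z 0.0850 f [-0.2 -1.2 -0.3] gap 0.0006 t 17.58
x -0.1296 y -0.0002 z 0.0229 f [-0.4 -0.7 -0.3] gap 0.0003 t 18.25
x -0.0992 y -0.0000 z 0.0231 f [-0.6  0.2  0.3] gap 0.0006 t 18.90
x -0.0785 y 0.0000 z 0.0230 f [ 0.8 -0.1 -0.7] gap 0.0008 t 19.38
x -0.0586 y -0.0000 z 0.0231 f [0.3 0.3 0.2] gap 0.0005 t 19.87
x -0.0438 y 0.0000 z 0.0231 f [0.1 0.8 0.1] gap 0.0006 t 20.27
x -0.0340 y 0.0000 z 0.0231 f [-0.4  0.6 -0.7] gap -0.0000 t 20.58
x -0.0272 y 0.0000 z 0.0230 f [ 0.9 -0.3 -0.2] gap 0.0001 t 20.85
x -0.0226 y 0.0000 z 0.0230 f [-1.2 -0.3  0.1] gap 0.0006 t 21.10
```

View pics/w5.png

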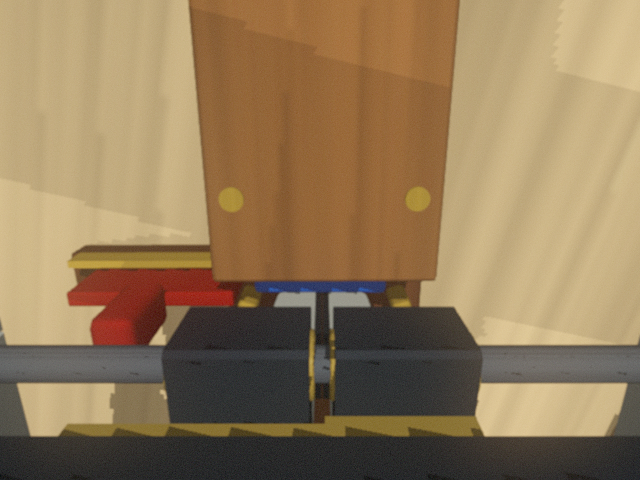

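w5 shows only a thin blue strip (rows 282–292, columns 256–385) still outside the roof edge, with the fingers right behind it. I'll push in small steps to the wall.

Run:
```python
from h import *
x=-.0226
while x<-.004:
    x+=.0015
    manip.servo_line(W(x,0,.023),vel=.04); s=rel(); print(s)
    if np.abs(fl()[0])>12: break
save("w6");
```

```text
x -0.0215 y -0.0000 z 0.0230 f [-2.7  0.4  0.8] gap 0.0001 t 21.40
x -0.0198 y -0.0001 z 0.0230 f [-2.7 -0.3  0.8] gap 0.0006 t 21.65
x -0.0179 y 0.0000 z 0.0230 f [-2.9 -0.5  0.5] gap 0.0005 t 21.90
x -0.0167 y -0.0001 z 0.0230 f [-3.2  0.   1.4] gap 0.0005 t 22.15
x -0.0167 y -0.0001 z 0.0230 f [-5.6  1.   2.2] gap 0.0004 t 22.40
x -0.0166 y -0.0000 z 0.0230 f [-9.   1.1  2.8] gap 0.0001 t 22.65
x -0.0166 y -0.0000 z 0.0231 f [-10.3   0.1   4.4] gap 0.0005 t 22.90
x -0.0166 y 0.0000 z 0.0231 f [-13.5   0.6   4.6] gap 0.0006 t 23.15
```

View pics/w6.png

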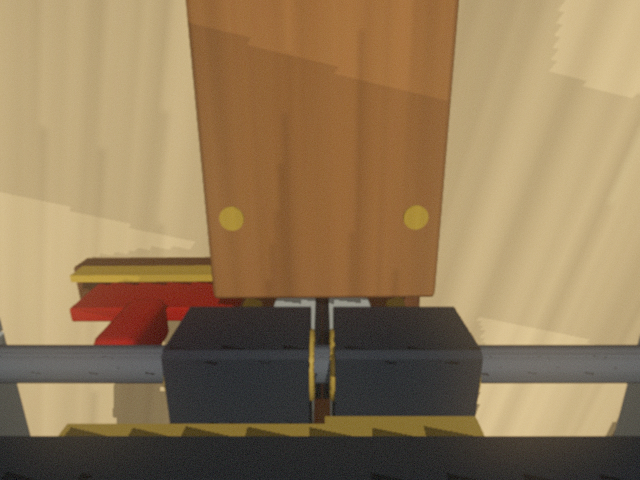

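The push hit a hard stop with force rising to 13 N. I'll back off, lift and look to confirm how far the stone stands out.

Run:
```python
from h import *
manip.servo_line(W(-.03,0,.023),vel=.08)
manip.servo_line(W(-.03,0,.10),vel=.15)
manip.servo_line(W(-.12,0,.15),vel=.2)
manip.sleep(.15)
im,c=save("w7"); print(rel())
print("roof",pix([W(0,-.039,.048),W(0,.039,.048)],c),"expected stone rear top",pix([W(-.004,-.025,.036),W(-.004,.025,.036)],c),"tab",pix([W(-.01,.064,.07)],c))
cv2.imwrite("pics/c7.png",cv2.resize(im[60:260,150:450,::-1],None,fx=2.6,fy=2.6,interpolation=cv2.INTER_CUBIC))
```

```text
x -0.1179 y 0.0004 z 0.1493 f [-0.8 -0.6 -0.2] gap 0.0004 t 25.12
roof [[394.32584332  34.12864881]
 [256.36398718  33.82300963]] expected stone rear top [[367.15571237  44.34621756]
 [283.17078247  44.15982827]] tab [[203.11991221  48.48894645]]
```

View pics/w7.png

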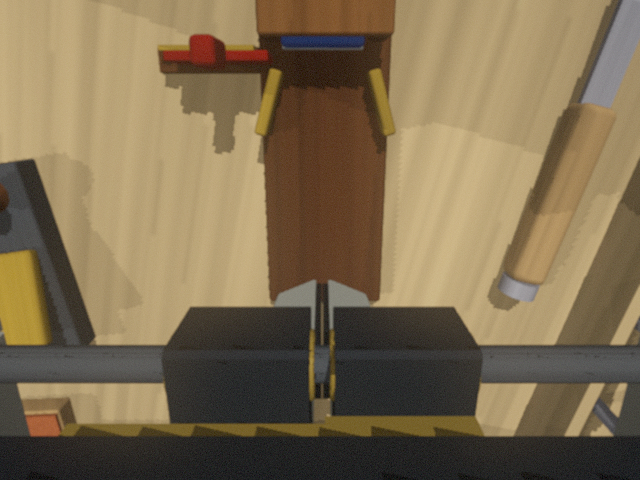

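View pics/c7.png

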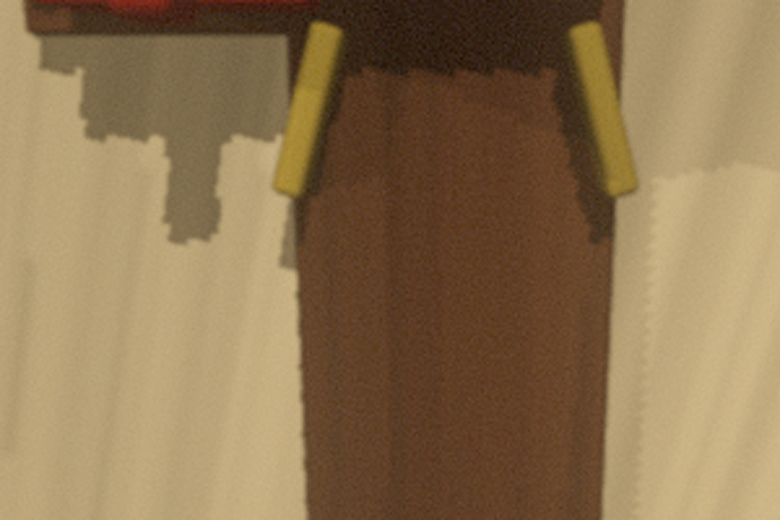

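Run:
```python
import cv2
a=cv2.imread("pics/w7.png")
cv2.imwrite("pics/c8.png",cv2.resize(a[20:80,240:410],None,fx=4.7,fy=4.7,interpolation=cv2.INTER_CUBIC))
```

```text
(no output)
```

View pics/c8.png

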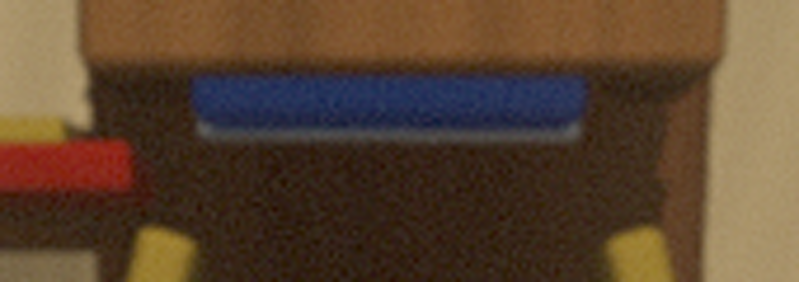

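Run:
```python
from h import *; import pickle
c=pickle.load(open("pics/w7.pkl","rb"))
for x in (-.002,-.004,-.006,-.008): print(x,pix([W(x,.025,.012),W(x,-.025,.012),W(x,.025,.016)],c).round(1).tolist())
p=crop([(198,138),(580,138),(198,122),(580,122)],4.7,(240,20)); print(p)
v=proj(p,[.012,.012,.016,.016],c)[:,:2]-C; print(v@cx,v@cy)
```

```text
-0.002 [[286.4, 45.4], [363.5, 45.5], [285.9, 44.6]]
-0.004 [[286.4, 48.7], [363.4, 48.9], [285.9, 48.0]]
-0.006 [[286.5, 52.0], [363.3, 52.2], [286.0, 51.4]]
-0.008 [[286.6, 55.3], [363.2, 55.5], [286.1, 54.7]]
[[281.73404255  48.96808511]
 [363.0106383   48.96808511]
 [281.73404255  45.56382979]
 [363.0106383   45.56382979]]
[-0.00416296 -0.00405538 -0.0025645  -0.00245892] [ 0.0280536  -0.02475902  0.02764639 -0.02433831]
```

c8 shows the stone's white lower rear edge at about row 49 (columns 282–363). That is 4.1 mm outside the mouth and parallel to it, so the stone is fully home. The keeper is next.

Run:
```python
from h import *
manip.servo_line(W(-.010,.125,.13),vel=.25)
manip.servo_line(W(-.010,.115,.053),vel=.12); print(rel())
for y in (.095,.08,.065,.05,.04,.034):
    manip.servo_line(W(-.010,y,.053),vel=.06); print(rel())
    if abs(fl()[1])>12: break
else:
    while y>.018:
        y-=.0015
        manip.servo_line(W(-.010,y,.053),vel=.04); print(rel())
        if abs(fl()[1])>10: break
```

```text
x -0.0098 y 0.1146 z 0.0533 f [-1.  -0.7 -0.2] gap 0.0002 t 26.74
x -0.0099 y 0.0946 z 0.0531 f [ 0.4  0.2 -0. ] gap 0.0002 t 27.23
x -0.0098 y 0.0795 z 0.0530 f [ 0.6  0.  -0.8] gap 0.0005 t 27.62
x -0.0099 y 0.0643 z 0.0530 f [-0.5  0.5 -0.2] gap 0.0003 t 28.02
x -0.0099 y 0.0493 z 0.0530 f [0.2 0.5 0.5] gap 0.0004 t 28.43
x -0.0099 y 0.0394 z 0.0530 f [-0.4 -0.6 -0.2] gap 0.0006 t 28.74
x -0.0100 y 0.0334 z 0.0531 f [ 0.8 -0.3 -0.9] gap 0.0004 t 28.99
x -0.0100 y 0.0324 z 0.0530 f [ 0.4  0.3 -0.1] gap 0.0006 t 29.24
x -0.0100 y 0.0310 z 0.0530 f [-1.2  1.1  0.7] gap 0.0006 t 29.49
x -0.0100 y 0.0294 z 0.0530 f [0.4 1.  0.2] gap 0.0005 t 29.74
x -0.0100 y 0.0278 z 0.0530 f [-0.   0.9 -0.2] gap 0.0006 t 29.99
x -0.0100 y 0.0263 z 0.0530 f [0.5 0.3 0.3] gap 0.0005 t 30.24
x -0.0100 y 0.0248 z 0.0530 f [-0.2  0.7  0.1] gap 0.0007 t 30.49
x -0.0100 y 0.0233 z 0.0530 f [ 0.5  1.6 -0.7] gap 0.0004 t 30.74
x -0.0100 y 0.0229 z 0.0529 f [0.  4.9 3.6] gap 0.0005 t 30.99
x -0.0100 y 0.0227 z 0.0529 f [ 1.  10.1  7.9] gap 0.0009 t 31.24
```

Run:
```python
from h import *
manip.servo_line(W(-.010,.05,.053),vel=.1)
manip.servo_line(W(-.05,.05,.13),vel=.2)
manip.servo_line(W(-.12,0,.17),vel=.25)
manip.sleep(.15)
im,c=save("w9"); print(rel())
print("tab shut",pix([W(-.01,0,.07),W(-.01,.005,.07)],c))
cv2.imwrite("pics/c9.png",cv2.resize(im[0:120,230:420,::-1],None,fx=4.2,fy=4.2,interpolation=cv2.INTER_CUBIC))
save("t9","top")
```

```text
x -0.1182 y 0.0009 z 0.1691 f [-0.3  0.   0.1] gap 0.0004 t 33.00
tab shut [[326.44250241  51.91706411]
 [317.61977636  51.89994125]]
```

View pics/c9.png

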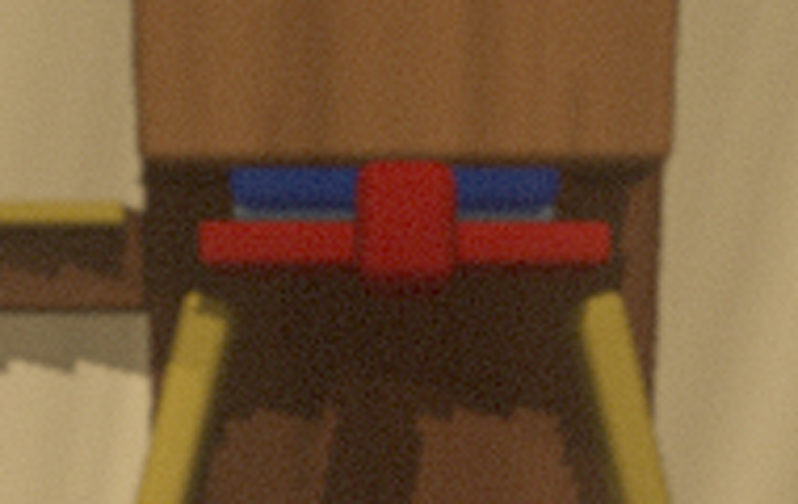

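View pics/t9.png

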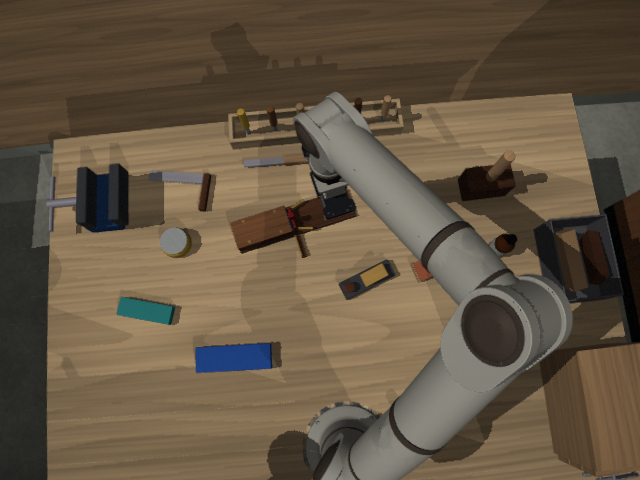

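c9 shows the tab centred at column 326.4, where the shut position projects to 326.4. The red plate lies across the mouth with the stone behind it. In the top picture (t9) the other tools I can see are where they were; the strop, chisel and bottle are partly hidden by the arm. I'm handing in.

Run:
```python
from h import *
manip.hand_in(); print(manip.current_clock())
```

```text
the job is handed in; nothing more can be done
the job is handed in; nothing more can be done
```

The blue stone is in its case against the back wall, the red keeper is shut across the mouth, and I handed the job in at about 33 s. The hand-in reports no verdict.

**What I did:** I picked the smaller blue bar (measured 149 x 49 mm) and gripped it near one end. I laid it on the loading board, slid its front into the mouth, and pushed it home with shut fingers until it stopped firmly at 13 N. I then pushed the keeper tab until it stopped at about 10 N.

**Last checks:**
- **Stone:** before the keeper was closed, its rear edge stood 4.1 mm out of the mouth (4 mm expected when fully home). It was in line with the case and about 1.5 mm off centre.
- **Keeper:** the tab sits within about 1 mm of where the shut position should appear in the picture, and the plate covers the mouth.
- **Other tools:** the ones I can see in the last top picture have not visibly moved. The arm hid parts of the strop, chisel and bottle, so I could not fully check those.

**Disagreement:** the fingers stopped about 3 mm short of where I expected on the stone push, and went about 3 mm further than expected on the keeper. I think the shut fingers are narrower across, and deeper front to back, than I assumed. The pictures agreed with the stone being home and the keeper shut.

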